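# Date-mark both faces of a cake-mix carton

### The arm

A 6-joint arm with a two-finger parallel gripper is mounted at the origin on the work surface. World frame = base frame: x ahead of the robot, y to its left, z up, the work surface at z = 0. Lengths are in m, angles in rad, forces in N, time in s.
With the tool pointing down it reaches from about 0.425 to 0.95 m from the base axis. Payload 3.5 kg.
Tool frame: the origin (TCP) lies on the front face of the gripper's body, between the roots of the fingers; the fingertips stand 73 mm ahead of it and the grasp point (between the pads) lies 54 mm ahead of it; z points along the fingers, y is the line along which they close (so a half turn about z gives the same grasp; the last joint's range is limited). The gripper opens to 85 mm and grips with 20 to 120 N. Pads are 22 mm wide; open, the fingers measure 114 mm over their backs; the gripper's body (76 mm by 85 mm) begins 54 mm behind the grasp point. The pads swing forward as they close: fully open they stand 13 mm farther back than shut.
Start: joints at [-1.341, 0.286, 1.577, -0, 1.279, -0.15], TCP at [0.25, -0.627, 0.304] pointing down, gripper open.
Joint ranges: [-2.77, 2.77], [-0.9, 2.22], [0.21, 2.48], [-1.53, 4.67], [0.24, 2.81], [-2.84, 2.84]. Speed limits (rad/s): [2.79, 2.79, 3.14, 3.14, 3.14, 3.14].

### API

Orientations are given as a rotation vector (axis times angle).
In Python, from cell import * gives the robot as it stands. The module is installed in compiled form; this text tells all that it offers.
- The arm moves only by the tool send_rows, never from a script. Its argument "steps" is a list of rows, each a list of 3 entries, a list of its own where there are three numbers: the shift along the tool's x, y, z in m, then the turn about the tool's z in rad, then the closure, from 0 (fully open) to 1 (shut). In form: [[[x, y, z], twist, hand], ...]. A call has 1 to 5 rows; each row shifts and turns the commanded pose from where the row before left it, along the tool's axes as they then stand; what a row does not reach is not made up. A row lasts 1/8 s, in which the tool goes at most 62.5 mm and 10.7 degrees, less where a joint would pass 70% of its speed; a pose out of reach is approached as far as the arm can. A call is refused whole if a number of a shift passes 0.0625 or a number of a turn 0.188, either way. A call with a gripper value outside its range is refused whole. The fingers move at their own pace and stop on an object; "newtons" is the grip in N (left out, the last holds). Time passes only in rows, so rows that do not move let the fingers close. It gives the time, the measured TCP pose, the force, the opening and the grip force at its end, in the units of the state.
- read_state(): the state, without advancing time (a new reading comes with each control period).
- camera(name): name is "side" or "top"; returns a dict with "color" (400x640x3 uint8, red, green, blue), "camera_matrix" (3x3 intrinsics, pixels), "dist_coeffs" ([k1, k2, p1, p2, k3] as OpenCV has them; the pictures are not rectified), "eye" and "orientation" of the camera in the world. Camera axes: x right, y down, z forward; pixel columns grow to the right and rows downward; lengths in m; the calibration is good to about 2 mm. A picture is of the moment at which its call begins. There is no depth.
- hand_in(): hands the job in; it is judged then, once.
The state is a dict: "t": time; "q": joint angles; "qd": joint speeds; "effort": joint torques, N m; "tool_pos": TCP position; "eef_rot": TCP orientation; "contact_force": force on the tool from outside, world axes, zero at the start; "moment": the same for the moment, N m; "gripper_width": opening from 0.0 (shut) to 1.0 (fully open); "grasp_force": force on a finger pad.
Only numpy, scipy, OpenCV 4.12 (cv2) and the standard library are available. Lean on these libraries where they do the work, as an engineer would, in place of code of your own. Each camera call takes 0.05 s, during which the arm holds its last target. There are 200 camera calls.

### The job

Date-mark both big faces of the red-and-white carton: holding it upright, run its red front along the coder's rubber roller over its whole length in the direction of the green arrow, then turn it round and run its white back along the roller the same way. Press lightly, so that the sprung roller gives a few millimetres but is never pushed back against its stop. Then stand the carton on the green board next to the blue box, clear of it, and leave the blue box, jar and mug undisturbed.

Things in the scene. Friction and masses are not known exactly. Their poses are not given: they have to be found in the camera images.
- carton: closed upright carton, 48 (x) x 150 (y) x 130 (z, tall) mm, about 0.35 kg. Origin: centre of its underside. Its red front (picture of a cake) looks to its -x, its white back to its +x; on the lid the half next to the front is red, the other half is pale
- carton_end_a (a point): middle of the carton's bottom edge at its +y end, 75 mm from its origin
- carton_end_b (a point): middle of the carton's bottom edge at its -y end, 75 mm from its origin
- coder: fixed date coder: blue housing 120 mm wide (y), 60 mm high, from x = 40 to 125 mm, on an 8 mm thick steel foot that begins at x = 2 mm; the sprung roller stands in front, on its -x side. Origin: on the table, straight below the axis of the unpressed roller. The green arrow on its top points to its +y, the way the carton must travel. Nothing is higher than 71 mm
- coder_roller: black rubber roller with a red band, upright axis, radius 20 mm, rubber from 19 to 63 mm above the table, turning freely about its axis. Origin: on its axis at mid-height, 41 mm above the table; its x and y axes turn with it. Two 22 mm wide aluminium fork plates hold it below and above (top at 71 mm); they do not stick out past the rubber
- coder_slide (a joint): how far the roller is pushed back into the housing, along the coder's +x, in m: 0 at rest, stop at 0.018. The spring pushes back with 1 N at first and 0.2 N more per mm. A few mm (2 to 15) marks well
- tray: green plastic board fixed to the table, 190 (x) x 230 (y) x 12 mm thick, flat, no rim. Origin: centre of its underside. Its top is 12 mm above its origin; the blue box stands on its +y part, the -y part is free
- dated_box: blue and brown closed box standing on the board, 130 (x, along the board's x) x 45 (y) x 105 mm tall. Origin: centre of its underside
- jar: amber jar with a white cap, 72 mm diameter, 120 mm tall. Origin: centre of its underside
- mug: white mug, 82 mm diameter, 90 mm tall, handle to its +y. Origin: centre of its underside
There are look-alikes about, which are no part of the job. What is shaped like the coder but orange is not meant.

How it is judged:
By the outcome, as a careful person would: the job done as asked, in the order asked, and still so for the second after the job is handed in, with the robot touching nothing.
It also fails if it takes over 72 s, if anything falls off the work surface, if the arm or the gripper's body presses on something with over 40 N, if the wrist force passes 120 N, or if a joint passes its speed limit or range.

## Working session

There is one attempt and no reset: what is moved stays moved. The work goes in short steps, Python scripts to look and compute and a tool call to move; the robot and the scene stay as the last step left them, time stands still between calls to the robot, and variables do not carry over. Pictures are saved under pics/ and viewed, at most 10 in all, crops included, and the job is handed in when it is done.

Besides the shell and the picture viewer there is one more tool, called after "Call:" as name(argument=value, ...), one argument or row to a line, values as JSON. send_rows: Moves the arm, as the interface text tells. Its arguments: {"type":"object","properties":{"steps":{"type":"array"},"newtons":{"type":"number"}},"required":["steps"]}

```bash
mkdir -p pics; python3 - <<'E'
from cell import *
import cv2,numpy as np,pickle
s=read_state();print({k:np.round(v,3).tolist() for k,v in s.items()})
for n in("side","top"):
    c=camera(n);cv2.imwrite(f"pics/{n}0.png",c["color"][:,:,::-1]);pickle.dump(c,open(f"{n}0.pkl","wb"))
    print(n,c["camera_matrix"],c["dist_coeffs"],c["eye"],c["orientation"])
E
```

```text
{'t': 0.0, 'q': [-1.341, 0.287, 1.578, 0.0, 1.279, -0.15], 'qd': [-0.0, -0.001, 0.001, -0.001, 0.001, -0.001], 'effort': [-0.001, -40.599, -29.263, -0.0, 0.006, 0.0], 'tool_pos': [0.25, -0.626, 0.303], 'eef_rot': [-3.083, -0.593, 0.0], 'contact_force': [0.522, -0.168, -0.575], 'moment': [0.005, 0.023, -0.0], 'grasp_force': 0.0, 'gripper_width': 0.998}
side [[375.08679852   0.         322.7250845 ]
 [  0.         375.08679852 200.97308007]
 [  0.           0.           1.        ]] [-0.04332888  0.          0.          0.          0.        ] [0.33490614 0.86006897 0.54926127] [-0.3559048   2.56715498 -1.5386405 ]
top [[402.45128814   0.         322.70847159]
 [  0.         402.45128814 202.29343139]
 [  0.           0.           1.        ]] [-0.03336186  0.          0.          0.          0.        ] [0.42772136 0.01146857 1.29183756] [-2.13952715  2.17947314 -0.13269081]
```

View pics/side0.png

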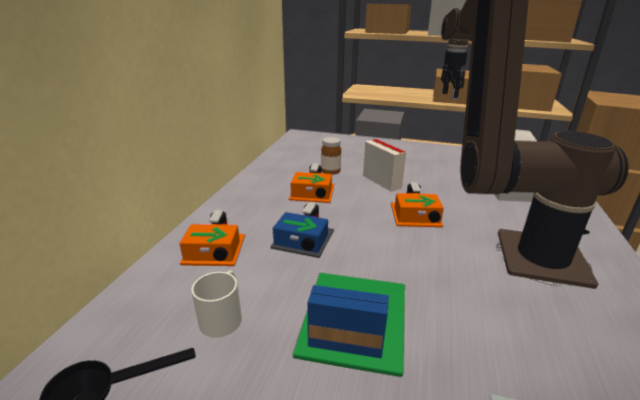

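View pics/top0.png

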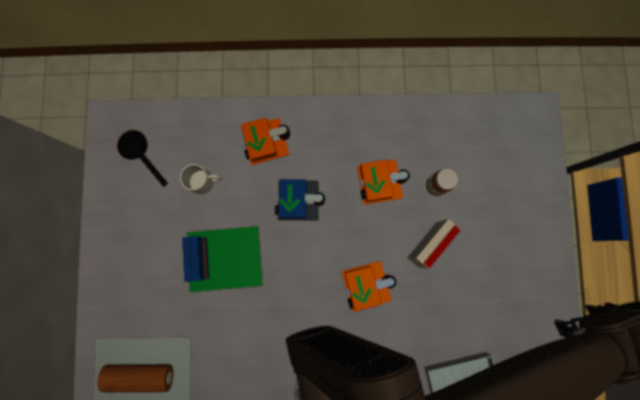

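The blue coder (top, ~(297,198), roller at ~(316,199)) is the only blue one. The three orange ones at (265,140), (380,180) and (367,285) don't fit the description. The carton is at (437,243), the only red and white box. The board is at (225,258), with the blue box at (195,258). I'll measure these and make one confirming crop.

```bash
cat > h.py <<'E'
import cv2,numpy as np,pickle
from scipy.spatial.transform import Rotation as R
def load(n): return pickle.load(open(n,"rb"))
def cast(c,px,z):
    u=cv2.undistortPoints(np.float64(px).reshape(-1,1,2),np.array(c["camera_matrix"]),np.array(c["dist_coeffs"]))[:,0]
    d=R.from_rotvec(c["orientation"]).apply(np.c_[u,np.ones(len(u))]);e=np.array(c["eye"])
    return (e+d*((z-e[2])/d[:,2])[:,None])[:,:2]
def proj(c,P):
    r=R.from_rotvec(c["orientation"]).inv();t=-r.apply(c["eye"])
    return cv2.projectPoints(np.float64(P).reshape(-1,1,3),r.as_rotvec(),t,np.array(c["camera_matrix"]),np.array(c["dist_coeffs"]))[0][:,0]
def mask(c,lo,hi,roi):
    h=cv2.cvtColor(c["color"],cv2.COLOR_RGB2HSV);m=cv2.inRange(h,lo,hi);k=np.zeros_like(m);x0,y0,x1,y1=roi;k[y0:y1,x0:x1]=255
    return m&k
def blob(m):
    cs=cv2.findContours(m,cv2.RETR_EXTERNAL,cv2.CHAIN_APPROX_NONE)[0];return max(cs,key=cv2.contourArea)
def rect(c,m,z):
    p=cast(c,blob(m).reshape(-1,2),z).astype(np.float32)*1000
    r=cv2.minAreaRect(p);return np.round(r[0],1),np.round(r[1],1),round(r[2],1),np.round(cv2.boxPoints(r)).tolist()
E
python3 - <<'E'
from h import *
c=load("top0.pkl")
print("redlid",rect(c,mask(c,(0,150,60),(8,255,255),(400,205,475,280))|mask(c,(170,150,60),(180,255,255),(400,205,475,280)),.13))
pal=mask(c,(0,0,120),(60,110,255),(400,205,475,280))
print("pale",rect(c,pal,.13))
print("coder top",rect(c,mask(c,(100,120,40),(125,255,255),(265,170,310,225)),.06))
print("arrow",rect(c,mask(c,(45,120,60),(80,255,255),(270,170,312,225)),.06))
print("tray",rect(c,mask(c,(45,120,40),(80,255,255),(170,215,275,300)),.012))
print("box",rect(c,mask(c,(100,80,30),(125,255,255),(175,225,212,290)),.105))
for n,b in (("orange1",(340,255,402,320)),("orange2",(350,150,415,212))): print(n,rect(c,mask(c,(5,170,90),(22,255,255),b),.06))
im=c["color"][:,:,::-1]
a=cv2.resize(im[160:300,170:330],(800,700))[:590];b=cv2.resize(im[160:300,330:480],(800,590))
a=cv2.resize(im[165:305,170:480],None,fx=2.58,fy=2.58,interpolation=cv2.INTER_CUBIC);cv2.imwrite("pics/crop1.png",a[:600,:800])
s=load("side0.pkl")
print(cast(s,[[300,205]],0),proj(s,[[.5,-.37,.13]]))
E
```

```text
redlid (array([ 435.6, -332.4]), array([ 21.5, 143.7]), 48.4, [[375.0, -293.0], [482.0, -388.0], [496.0, -372.0], [389.0, -277.0]])
pale (array([ 452.1, -315.1]), array([ 22.5, 148.9]), 48.2, [[389.0, -274.0], [500.0, -373.0], [515.0, -356.0], [404.0, -257.0]])
coder top (array([591.6, 102.6]), array([ 86.3, 115.2]), 89.0, [[533.0, 60.0], [648.0, 58.0], [650.0, 145.0], [535.0, 147.0]])
arrow (array([595.5, 111.2]), array([59.6, 61.4]), 44.4, [[553.0, 112.0], [596.0, 68.0], [638.0, 110.0], [595.0, 154.0]])
tray (array([410.7, 324. ]), array([186.3, 227.1]), 3.9, [[310.0, 431.0], [325.0, 204.0], [511.0, 217.0], [496.0, 444.0]])
box (array([413.8, 393.1]), array([128.7,  56.7]), 4.3, [[348.0, 417.0], [352.0, 360.0], [480.0, 370.0], [476.0, 426.0]])
orange1 (array([ 321.2, -118. ]), array([125.5, 123.1]), 13.2, [[246.0, -72.0], [274.0, -192.0], [396.0, -164.0], [368.0, -44.0]])
orange2 (array([ 641.9, -169. ]), array([127.6, 122.9]), 8.5, [[570.0, -118.0], [588.0, -239.0], [714.0, -220.0], [696.0, -99.0]])
[[ 0.65948219 -0.08401064]] [[370.07322828 139.58656622]]
```

View pics/crop1.png

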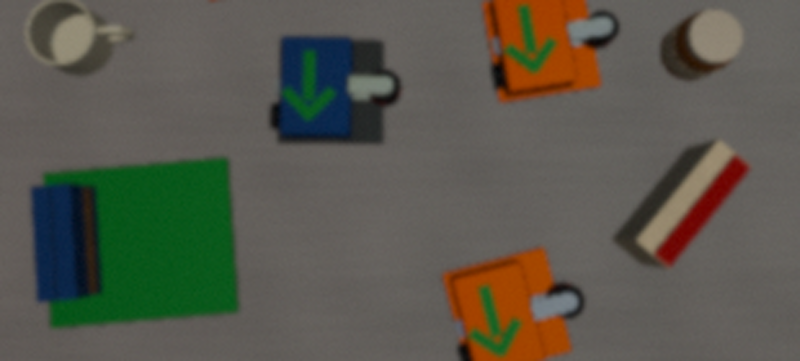

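The crop confirms it. The blue coder's arrow points down the image, with its roller on the right at about (319,199). The carton's lid is red on the lower right and pale on the upper left, and both halves measure 22×145–149 mm against 24×150 nominal. I'll cross-check in the side view and plan the first move.

```bash
cat >> h.py <<'E'
def psi(s): x=R.from_rotvec(s["eef_rot"]).as_matrix()[:,0];return np.degrees(np.arctan2(x[1],x[0]))
def plan(p0,ps0,p1,ps1,n):
    """rows from world pose to pose, tool down; ps in deg, directed (no wrapping)"""
    d=(np.array(p1)-p0)/n;out=[]
    for i in range(n):
        a=np.radians(ps0+(ps1-ps0)*i/n);c,s=np.cos(a),np.sin(a)
        out.append([[round(c*d[0]+s*d[1],4),round(s*d[0]-c*d[1],4),round(-d[2],4)],round(-np.radians((ps1-ps0)/n),4)])
    for o in out: print(o)
E
python3 - <<'E'
from h import *
from cell import read_state
c=load("top0.pkl");s=load("side0.pkl")
print("roller top",cast(c,[[319.2,198.7]],.067))
g=c["color"][165:235,265:335]
h=cv2.cvtColor(c["color"],cv2.COLOR_RGB2HSV)
m=cv2.inRange(h,(0,0,110),(180,70,255));m[:, :298]=0;m[:,335:]=0;m[:188]=0;m[212:]=0
for z in (.071,): 
  try: print("fork",rect(c,m,z))
  except Exception as e: print(e)
m=cv2.inRange(h,(0,0,0),(180,255,45));m[:, :310]=0;m[:,335:]=0;m[:185]=0;m[215:]=0
print("rollerblack",rect(c,m,.063),cv2.contourArea(blob(m)))
for n,b in (("o3",(240,110,295,170)),): print(n,rect(c,mask(c,(5,170,90),(22,255,255),b),.06))
th=np.radians(48.3);ex=np.array([np.cos(th),np.sin(th)]);ey=np.array([-ex[1],ex[0]]);C=np.array([.4439,-.3238])
print("pred side lid",proj(s,[[*(C+a*.024*ex+b*.075*ey),.13] for a,b in((-1,-1),(1,-1),(1,1),(-1,1))]).round(1).tolist())
mm=mask(s,(0,120,60),(8,255,255),(355,125,415,195))|mask(s,(170,120,60),(180,255,255),(355,125,415,195))
print("red side",cv2.boxPoints(cv2.minAreaRect(blob(mm))).round(1).tolist())
st=read_state();print(psi(st))
plan(st["tool_pos"],psi(st),[.444,-.324,.25],138.3,11)
E
```

```text
roller top [[0.58818409 0.01875824]]
fork (array([588.6,  36.2]), array([45.9, 21.6]), 88.9, [[577.0, 13.0], [599.0, 13.0], [600.0, 59.0], [578.0, 59.0]])
rollerblack (array([571.7,  28.5]), array([30.1, 70.9]), 58.2, [[534.0, 34.0], [594.0, -3.0], [610.0, 23.0], [549.0, 60.0]]) 79.0
o3 (array([782. , 188.2]), array([136.6, 121.9]), 14.8, [[700.0, 230.0], [732.0, 112.0], [864.0, 147.0], [832.0, 265.0]])
pred side lid [[375.6, 138.1], [364.8, 140.4], [395.0, 154.1], [406.2, 151.3]]
red side [[372.79998779296875, 140.39999389648438], [373.8999938964844, 137.89999389648438], [404.0, 151.0], [402.8999938964844, 153.39999389648438]]
21.763791152985277
[[np.float64(0.0266), np.float64(-0.019), np.float64(0.0048)], np.float64(-0.1849)]
[[np.float64(0.0296), np.float64(-0.0138), np.float64(0.0048)], np.float64(-0.1849)]
[[np.float64(0.0316), np.float64(-0.0081), np.float64(0.0048)], np.float64(-0.1849)]
[[np.float64(0.0326), np.float64(-0.0022), np.float64(0.0048)], np.float64(-0.1849)]
[[np.float64(0.0324), np.float64(0.0039), np.float64(0.0048)], np.float64(-0.1849)]
[[np.float64(0.0312), np.float64(0.0098), np.float64(0.0048)], np.float64(-0.1849)]
[[np.float64(0.0288), np.float64(0.0153), np.float64(0.0048)], np.float64(-0.1849)]
[[np.float64(0.0255), np.float64(0.0204), np.float64(0.0048)], np.float64(-0.1849)]
[[np.float64(0.0214), np.float64(0.0247), np.float64(0.0048)], np.float64(-0.1849)]
[[np.float64(0.0164), np.float64(0.0282), np.float64(0.0048)], np.float64(-0.1849)]
[[np.float64(0.011), np.float64(0.0308), np.float64(0.0048)], np.float64(-0.1849)]
```

Call:
send_rows(
  steps=[
    [[0.0266, -0.019, 0.0048], -0.185, 0],
    [[0.0296, -0.0138, 0.0048], -0.185, 0],
    [[0.0316, -0.0081, 0.0048], -0.185, 0],
    [[0.0326, -0.0022, 0.0048], -0.185, 0],
    [[0.0324, 0.0039, 0.0048], -0.185, 0],
  ],
)

```text
t: 0.72
tool_pos: [0.3387, -0.4882, 0.2791]
eef_rot: [-2.49, -1.914, -0.0]
contact_force: [0.0, 0.3, -0.6]
gripper_width: 0.996
grasp_force: 0.0
```

Call:
send_rows(
  steps=[
    [[0.0312, 0.0098, 0.0048], -0.185, 0],
    [[0.0288, 0.0153, 0.0048], -0.185, 0],
    [[0.0255, 0.0204, 0.0048], -0.185, 0],
    [[0.0214, 0.0247, 0.0048], -0.185, 0],
    [[0.0164, 0.0282, 0.0048], -0.185, 0],
  ],
)

```text
t: 1.35
tool_pos: [0.4267, -0.3507, 0.2552]
eef_rot: [-1.374, -2.824, -0.001]
contact_force: [-0.3, -0.2, -0.3]
gripper_width: 0.996
grasp_force: 0.0
```

Call:
send_rows(
  steps=[
    [[0.011, 0.0308, 0.0048], -0.185, 0],
    [[0, 0, 0], 0, 0],
    [[0, 0, 0], 0, 0],
  ],
)

```text
t: 1.72
tool_pos: [0.4438, -0.3247, 0.251]
eef_rot: [-1.119, -2.935, 0.001]
contact_force: [-0.7, 0.2, -0.0]
gripper_width: 1.0
grasp_force: 0.0
```

```bash
python3 - <<'E'
from h import *
from cell import *
st=read_state();print(st["t"],psi(st),st["tool_pos"])
c=camera("top");pickle.dump(c,open("top1.pkl","wb"))
plan(st["tool_pos"],psi(st),[.444,-.324,.162],138.3,2)
E
```

```text
1.725 138.26962979616962 [ 0.44384314 -0.3246797   0.25101787]
[[np.float64(0.0002), np.float64(0.0003), np.float64(0.0445)], np.float64(-0.0003)]
[[np.float64(0.0002), np.float64(0.0003), np.float64(0.0445)], np.float64(-0.0003)]
```

Call:
send_rows(
  steps=[
    [[0, 0, 0.0445], 0, 0],
    [[0, 0, 0.0445], 0, 0],
    [[0, 0, 0], 0, 0],
    [[0, 0, 0], 0, 0.4],
    [[0, 0, 0], 0, 0.7],
  ],
  newtons=60,
)

```text
t: 2.4
tool_pos: [0.445, -0.3257, 0.1648]
eef_rot: [1.116, 2.932, -0.003]
contact_force: [2.1, 3.5, 3.7]
gripper_width: 0.603
grasp_force: 2.7
```

Call:
send_rows(
  steps=[
    [[0, 0, 0], 0, 1],
    [[0, 0, 0], 0, 1],
    [[0, 0, 0], 0, 1],
    [[0, 0, 0], 0, 1],
  ],
)

```text
t: 2.9
tool_pos: [0.4454, -0.3254, 0.165]
eef_rot: [1.115, 2.932, -0.003]
contact_force: [1.3, 1.7, 7.4]
gripper_width: 0.552
grasp_force: 63.1
```

Call:
send_rows(
  steps=[
    [[0, 0, -0.02], 0, 1],
    [[0, 0, -0.03], 0, 1],
    [[0, 0, -0.035], 0, 1],
    [[0, 0, -0.02], 0, 1],
    [[0, 0, 0], 0, 1],
  ],
)

```text
t: 3.52
tool_pos: [0.4443, -0.3247, 0.2685]
eef_rot: [1.115, 2.934, -0.003]
contact_force: [0.4, -0.4, -3.5]
gripper_width: 0.555
grasp_force: 62.8
```

```bash
python3 - <<'E'
from h import *
from cell import *
st=read_state();print(st["t"],psi(st),st["tool_pos"],st["contact_force"],st["grasp_force"])
plan(st["tool_pos"],psi(st),[.70,-.018,.27],-1,14)
E
```

```text
3.525 138.37088627321333 [ 0.44432529 -0.32466837  0.26852811] [ 0.40821752 -0.44387508 -3.49660805] 62.84860968589783
[[np.float64(0.0009), np.float64(0.0285), np.float64(-0.0001)], np.float64(0.1737)]
[[np.float64(0.0058), np.float64(0.0279), np.float64(-0.0001)], np.float64(0.1737)]
[[np.float64(0.0106), np.float64(0.0265), np.float64(-0.0001)], np.float64(0.1737)]
[[np.float64(0.015), np.float64(0.0243), np.float64(-0.0001)], np.float64(0.1737)]
[[np.float64(0.0189), np.float64(0.0213), np.float64(-0.0001)], np.float64(0.1737)]
[[np.float64(0.0223), np.float64(0.0177), np.float64(-0.0001)], np.float64(0.1737)]
[[np.float64(0.0251), np.float64(0.0136), np.float64(-0.0001)], np.float64(0.1737)]
[[np.float64(0.027), np.float64(0.0091), np.float64(-0.0001)], np.float64(0.1737)]
[[np.float64(0.0282), np.float64(0.0042), np.float64(-0.0001)], np.float64(0.1737)]
[[np.float64(0.0285), np.float64(-0.0007), np.float64(-0.0001)], np.float64(0.1737)]
[[np.float64(0.028), np.float64(-0.0056), np.float64(-0.0001)], np.float64(0.1737)]
[[np.float64(0.0266), np.float64(-0.0104), np.float64(-0.0001)], np.float64(0.1737)]
[[np.float64(0.0244), np.float64(-0.0148), np.float64(-0.0001)], np.float64(0.1737)]
[[np.float64(0.0214), np.float64(-0.0188), np.float64(-0.0001)], np.float64(0.1737)]
```

Call:
send_rows(
  steps=[
    [[0.0009, 0.0285, 0], 0.1737, 1],
    [[0.0058, 0.0279, 0], 0.1737, 1],
    [[0.0106, 0.0265, 0], 0.1737, 1],
    [[0.015, 0.0243, 0], 0.1737, 1],
    [[0.0189, 0.0213, 0], 0.1737, 1],
  ],
)

```text
t: 4.15
tool_pos: [0.5349, -0.2135, 0.2644]
eef_rot: [-2.252, -2.185, 0.002]
contact_force: [-0.0, -0.3, -4.1]
gripper_width: 0.55
grasp_force: 63.0
```

Call:
send_rows(
  steps=[
    [[0.0223, 0.0177, 0], 0.1737, 1],
    [[0.0251, 0.0136, 0], 0.1737, 1],
    [[0.027, 0.0091, 0], 0.1737, 1],
    [[0.0282, 0.0042, 0], 0.1737, 1],
    [[0.0285, -0.0007, 0], 0.1737, 1],
  ],
)

```text
t: 4.78
tool_pos: [0.6261, -0.1043, 0.2641]
eef_rot: [-2.963, -1.035, 0.006]
contact_force: [1.0, 0.7, -3.8]
gripper_width: 0.554
grasp_force: 63.0
```

Call:
send_rows(
  steps=[
    [[0.028, -0.0056, 0], 0.1737, 1],
    [[0.0266, -0.0104, 0], 0.1737, 1],
    [[0.0244, -0.0148, 0], 0.1737, 1],
    [[0.0214, -0.0188, 0], 0.1737, 1],
    [[0, 0, 0], 0, 1],
  ],
)

```text
t: 5.4
tool_pos: [0.6994, -0.0159, 0.2638]
eef_rot: [-3.141, 0.023, 0.007]
contact_force: [-0.6, -1.0, -3.8]
gripper_width: 0.552
grasp_force: 63.1
```

Call:
send_rows(
  steps=[
    [[0, 0, 0.04], 0, 1],
    [[0, 0, 0.04], 0, 1],
    [[0, 0, 0.018], 0, 1],
    [[0, 0, 0], 0, 1],
    [[0, 0, 0], 0, 1],
  ],
)

```text
t: 6.02
tool_pos: [0.6999, -0.018, 0.1696]
eef_rot: [3.141, -0.027, 0.002]
contact_force: [-0.2, -0.2, -3.2]
gripper_width: 0.553
grasp_force: 63.4
```

```bash
python3 - <<'E'
from h import *
from cell import *
st=read_state();print(st["t"],psi(st),st["tool_pos"],st["contact_force"],st["grasp_force"])
t=camera("top");s=camera("side");pickle.dump((t,s),open("p2.pkl","wb"))
a=cv2.resize(t["color"][120:260,250:400],(400,373),interpolation=cv2.INTER_CUBIC);b=cv2.resize(s["color"][130:270,250:400],(400,373),interpolation=cv2.INTER_CUBIC)
cv2.imwrite("pics/p2.png",np.hstack([a,b])[:,:,::-1])
E
```

```text
6.025 -0.9670102565894528 [ 0.69992185 -0.01804647  0.1696013 ] [-0.17394985 -0.21530651 -3.23474655] 63.367470502853394
```

View pics/p2.png

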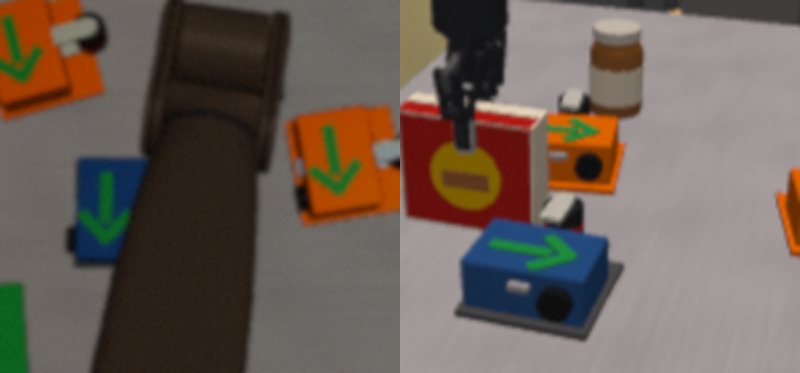

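Call:
send_rows(
  steps=[
    [[-0.015, 0, 0], 0, 1],
    [[-0.015, 0, 0], 0, 1],
    [[-0.015, 0, 0], 0, 1],
    [[-0.015, 0, 0], 0, 1],
    [[0, 0, 0], 0, 1],
  ],
)

```text
t: 6.75
tool_pos: [0.6393, -0.0171, 0.1696]
eef_rot: [3.14, -0.026, 0.001]
contact_force: [-0.0, -1.9, -3.8]
gripper_width: 0.555
grasp_force: 63.4
```

```bash
python3 - <<'E'
from h import *
from cell import *
F=[]
s=camera("side");t=camera("top")
for i in range(8):
    st=read_state();F.append(np.r_[st["contact_force"],st["moment"]]);camera("side")
print(st["t"],psi(st),st["tool_pos"],np.mean(F,0).round(2),np.std(F,0).round(2))
_,o=pickle.load(open("p2.pkl","rb"))
# fork plate (bright, low sat) centroid shift in side view
def fork(c):
    h=cv2.cvtColor(c["color"],cv2.COLOR_RGB2HSV);m=cv2.inRange(h,(0,0,150),(180,60,255));k=np.zeros_like(m);k[195:225,298:322]=255;return m&k
for c in(load("side0.pkl"),o,s): M=cv2.moments(fork(c));print(M["m10"]/M["m00"],M["m01"]/M["m00"],M["m00"]/255)
print(proj(s,[[.589,.021,.071],[.589,.028,.071],[.589,.041,.071]]))
b=cv2.resize(s["color"][140:250,250:400],(800,587),interpolation=cv2.INTER_CUBIC);cv2.imwrite("pics/p3.png",b[:,:,::-1])
E
```

```text
7.2 -0.9667191981603216 [ 0.6401636  -0.01677478  0.16945049] [ 0.12 -2.11 -3.23 -0.43  0.04  0.09] [0.54 0.37 0.72 0.03 0.02 0.04]
307.8670212765957 206.8404255319149 188.0
312.140350877193 207.1140350877193 114.0
308.1818181818182 207.5974025974026 77.0
[[312.2089181  203.52076415]
 [311.44396858 204.73498926]
 [309.99878036 207.02902468]]
```

View pics/p3.png

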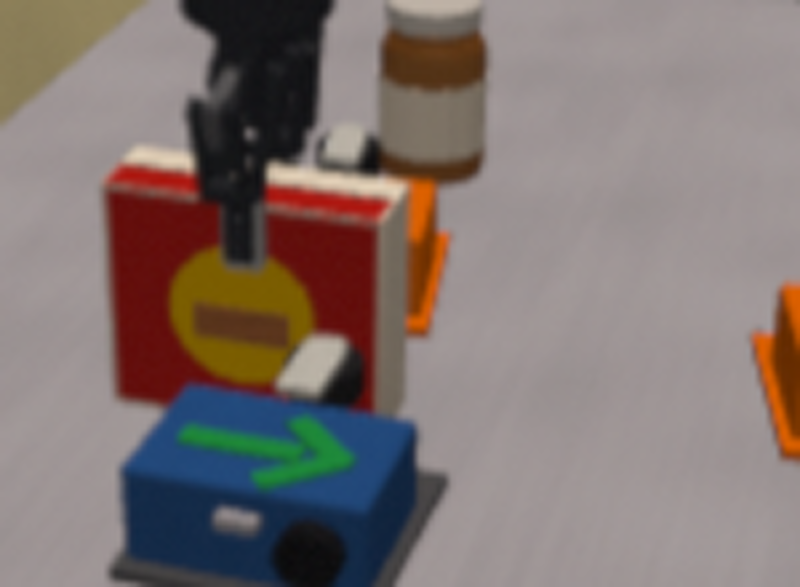

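The roller is touching the red front and is pressed in: Fy ≈ −2.1 N, so about 5 mm of give. I'll carry on along the arrow.

Call:
send_rows(
  steps=[
    [[-0.016, -0.001, 0], 0, 1],
    [[-0.016, 0, 0], 0, 1],
    [[-0.016, 0, 0], 0, 1],
    [[-0.016, 0, 0], 0, 1],
    [[-0.016, 0, 0], 0, 1],
  ],
)

```text
t: 7.88
tool_pos: [0.5595, -0.0144, 0.1693]
eef_rot: [3.141, -0.028, 0.001]
contact_force: [0.0, -2.2, -3.1]
gripper_width: 0.554
grasp_force: 63.5
```

Call:
send_rows(
  steps=[
    [[-0.01, 0, 0], 0, 1],
    [[-0.01, 0, 0], 0, 1],
    [[-0.006, 0, 0], 0, 1],
    [[0, 0, 0], 0, 1],
  ],
)

```text
t: 8.38
tool_pos: [0.5335, -0.0139, 0.1692]
eef_rot: [-3.141, 0.027, -0.0]
contact_force: [0.1, -2.7, -4.9]
gripper_width: 0.556
grasp_force: 63.4
```

```bash
python3 - <<'E'
from h import *
from cell import *
F=[]
for i in range(8):
    st=read_state();F.append(np.r_[st["contact_force"],st["moment"]]);camera("side")
print(st["t"],psi(st),st["tool_pos"],np.mean(F,0).round(2))
E
```

```text
8.725 -0.9737276993167213 [ 0.53396277 -0.01386436  0.16910736] [-0.19 -2.06 -3.72 -0.48  0.03 -0.14]
```

Call:
send_rows(
  steps=[
    [[-0.012, 0, 0], 0, 1],
    [[-0.012, 0, 0], 0, 1],
    [[-0.012, 0, 0], 0, 1],
    [[-0.012, 0, 0], 0, 1],
    [[-0.005, 0.02, 0], 0, 1],
  ],
)

```text
t: 9.4
tool_pos: [0.4787, -0.0318, 0.1686]
eef_rot: [-3.14, 0.023, 0.002]
contact_force: [-0.3, -0.1, -3.1]
gripper_width: 0.554
grasp_force: 63.4
```

```bash
python3 - <<'E'
from h import *
from cell import *
st=read_state();p=st["tool_pos"];print(st["t"],psi(st),p,st["contact_force"])
print("target second run start, raised")
plan([p[0],p[1],.27],-1,[.70,-.0185,.27],179,17)
E
```

```text
9.4 -0.8569469000466711 [ 0.47871528 -0.03179278  0.1685818 ] [-0.31586382 -0.06998846 -3.1166947 ]
target second run start, raised
[[np.float64(0.013), np.float64(-0.001), np.float64(-0.0)], np.float64(-0.1848)]
[[np.float64(0.013), np.float64(0.0014), np.float64(-0.0)], np.float64(-0.1848)]
[[np.float64(0.0125), np.float64(0.0038), np.float64(-0.0)], np.float64(-0.1848)]
[[np.float64(0.0116), np.float64(0.006), np.float64(-0.0)], np.float64(-0.1848)]
[[np.float64(0.0103), np.float64(0.008), np.float64(-0.0)], np.float64(-0.1848)]
[[np.float64(0.0086), np.float64(0.0098), np.float64(-0.0)], np.float64(-0.1848)]
[[np.float64(0.0067), np.float64(0.0112), np.float64(-0.0)], np.float64(-0.1848)]
[[np.float64(0.0045), np.float64(0.0122), np.float64(-0.0)], np.float64(-0.1848)]
[[np.float64(0.0022), np.float64(0.0129), np.float64(-0.0)], np.float64(-0.1848)]
[[np.float64(-0.0002), np.float64(0.013), np.float64(-0.0)], np.float64(-0.1848)]
[[np.float64(-0.0026), np.float64(0.0128), np.float64(-0.0)], np.float64(-0.1848)]
[[np.float64(-0.0049), np.float64(0.0121), np.float64(-0.0)], np.float64(-0.1848)]
[[np.float64(-0.007), np.float64(0.011), np.float64(-0.0)], np.float64(-0.1848)]
[[np.float64(-0.0089), np.float64(0.0095), np.float64(-0.0)], np.float64(-0.1848)]
[[np.float64(-0.0105), np.float64(0.0077), np.float64(-0.0)], np.float64(-0.1848)]
[[np.float64(-0.0118), np.float64(0.0056), np.float64(-0.0)], np.float64(-0.1848)]
[[np.float64(-0.0126), np.float64(0.0034), np.float64(-0.0)], np.float64(-0.1848)]
```

Call:
send_rows(
  steps=[
    [[0, 0, -0.045], 0, 1],
    [[0, 0, -0.045], 0, 1],
    [[0, 0, -0.01], 0, 1],
    [[0.013, -0.001, 0], -0.1848, 1],
    [[0.013, 0.0014, 0], -0.1848, 1],
  ],
)

```text
t: 10.02
tool_pos: [0.5055, -0.0309, 0.2671]
eef_rot: [-3.089, -0.56, 0.004]
contact_force: [-0.2, -0.1, -4.0]
gripper_width: 0.556
grasp_force: 64.0
```

Call:
send_rows(
  steps=[
    [[0.0125, 0.0038, 0], -0.1848, 1],
    [[0.0116, 0.006, 0], -0.1848, 1],
    [[0.0103, 0.008, 0], -0.1848, 1],
    [[0.0086, 0.0098, 0], -0.1848, 1],
    [[0.0067, 0.0112, 0], -0.1848, 1],
  ],
)

```text
t: 10.65
tool_pos: [0.5708, -0.027, 0.2663]
eef_rot: [-2.514, -1.878, 0.004]
contact_force: [0.4, -0.2, -3.6]
gripper_width: 0.554
grasp_force: 64.0
```

Call:
send_rows(
  steps=[
    [[0.0045, 0.0122, 0], -0.1848, 1],
    [[0.0022, 0.0129, 0], -0.1848, 1],
    [[-0.0002, 0.013, 0], -0.1848, 1],
    [[-0.0026, 0.0128, 0], -0.1848, 1],
    [[-0.0049, 0.0121, 0], -0.1848, 1],
  ],
)

```text
t: 11.28
tool_pos: [0.6359, -0.0232, 0.2659]
eef_rot: [-1.413, -2.801, 0.001]
contact_force: [-0.5, 0.2, -3.2]
gripper_width: 0.552
grasp_force: 64.0
```

Call:
send_rows(
  steps=[
    [[-0.007, 0.011, 0], -0.1848, 1],
    [[-0.0089, 0.0095, 0], -0.1848, 1],
    [[-0.0105, 0.0077, 0], -0.1848, 1],
    [[-0.0118, 0.0056, 0], -0.1848, 1],
    [[-0.0126, 0.0034, 0], -0.1848, 1],
  ],
)

```text
t: 11.9
tool_pos: [0.701, -0.0192, 0.2656]
eef_rot: [-0.017, -3.137, -0.002]
contact_force: [0.8, 0.4, -4.3]
gripper_width: 0.557
grasp_force: 64.0
```

Call:
send_rows(
  steps=[
    [[0, 0, 0], 0, 1],
    [[0, 0, 0], 0, 1],
  ],
)

```text
t: 12.15
tool_pos: [0.7008, -0.0195, 0.2672]
eef_rot: [-0.031, -3.138, -0.001]
contact_force: [-0.7, 0.2, -3.9]
gripper_width: 0.555
grasp_force: 64.0
```

```bash
python3 - <<'E'
from h import *
from cell import *
st=read_state();p=st["tool_pos"];print(st["t"],psi(st),p,st["contact_force"])
plan(p,psi(st)%360,[.70,-.0175,.1705],179,3)
E
```

```text
12.15 178.88517377539875 [ 0.70081349 -0.01945896  0.2672317 ] [-0.69306744  0.17947609 -3.85540948]
[[np.float64(0.0003), np.float64(0.0006), np.float64(0.0322)], np.float64(-0.0007)]
[[np.float64(0.0003), np.float64(0.0006), np.float64(0.0322)], np.float64(-0.0007)]
[[np.float64(0.0003), np.float64(0.0006), np.float64(0.0322)], np.float64(-0.0007)]
```

Call:
send_rows(
  steps=[
    [[0.0003, 0.0008, 0.0322], 0, 1],
    [[0.0003, 0.0008, 0.0322], 0, 1],
    [[0.0003, 0.0008, 0.032], 0, 1],
    [[0, 0, 0], 0, 1],
    [[0, 0, 0], 0, 1],
  ],
)

```text
t: 12.78
tool_pos: [0.7013, -0.0173, 0.1741]
eef_rot: [0.028, 3.14, -0.0]
contact_force: [1.3, 1.0, -3.0]
gripper_width: 0.556
grasp_force: 64.1
```

Call:
send_rows(
  steps=[
    [[0.015, 0, 0], 0, 1],
    [[0.015, 0, 0], 0, 1],
    [[0.015, 0, 0], 0, 1],
    [[0.015, 0, 0], 0, 1],
    [[0, 0, 0], 0, 1],
  ],
)

```text
t: 13.4
tool_pos: [0.6414, -0.017, 0.1754]
eef_rot: [0.026, 3.138, -0.004]
contact_force: [-0.1, -2.5, -3.2]
gripper_width: 0.555
grasp_force: 64.2
```

```bash
python3 - <<'E'
from h import *
from cell import *
F=[]
for i in range(8):
    st=read_state();F.append(np.r_[st["contact_force"],st["moment"]]);s=camera("side")
print(st["t"],psi(st),st["tool_pos"],np.mean(F,0).round(2))
b=cv2.resize(s["color"][140:250,250:400],(800,587),interpolation=cv2.INTER_CUBIC);cv2.imwrite("pics/p4.png",b[:,:,::-1])
E
```

```text
13.75 179.03022498761845 [ 0.64156794 -0.01648815  0.17322556] [ 0.04 -2.22 -2.15 -0.54  0.06  0.12]
```

View pics/p4.png

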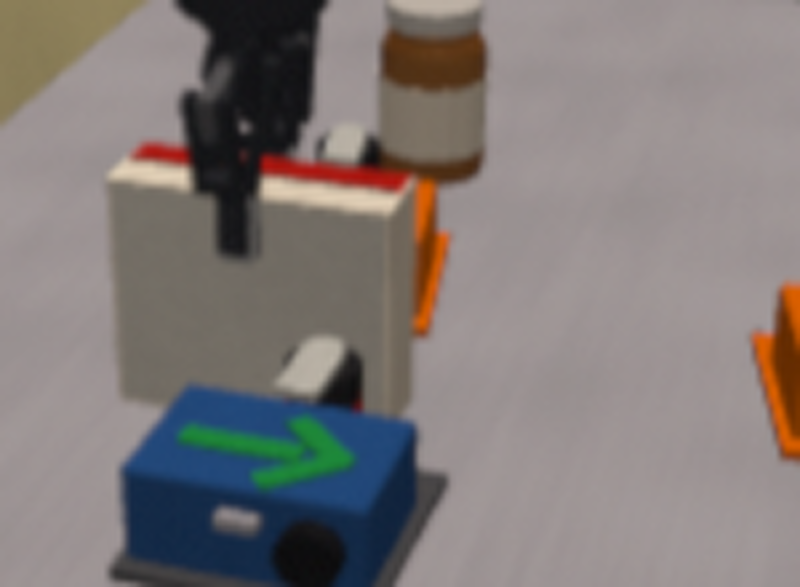

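White back is on the roller at Fy ≈ −2.2 N, about 6 mm of give. Continuing.

Call:
send_rows(
  steps=[
    [[0.016, 0, 0], 0, 1],
    [[0.016, 0, 0], 0, 1],
    [[0.016, 0, 0], 0, 1],
    [[0.016, 0, 0], 0, 1],
    [[0.016, 0, 0], 0, 1],
  ],
)

```text
t: 14.42
tool_pos: [0.5607, -0.0149, 0.1726]
eef_rot: [0.028, 3.141, 0.0]
contact_force: [-0.0, -1.6, -2.7]
gripper_width: 0.557
grasp_force: 64.2
```

Call:
send_rows(
  steps=[
    [[0.014, 0, 0], 0, 1],
    [[0.014, 0, 0], 0, 1],
    [[0.012, 0, 0], 0, 1],
    [[0.012, 0, 0], 0, 1],
    [[0.012, 0, 0], 0, 1],
  ],
)

```text
t: 15.05
tool_pos: [0.496, -0.0133, 0.1726]
eef_rot: [-0.027, -3.141, -0.003]
contact_force: [0.5, 1.1, -3.8]
gripper_width: 0.553
grasp_force: 64.1
```

Call:
send_rows(
  steps=[
    [[0.014, 0, 0], 0, 1],
    [[0.006, -0.02, 0], 0, 1],
    [[0, 0, 0], 0, 1],
    [[0, 0, 0], 0, 1],
  ],
)

```text
t: 15.55
tool_pos: [0.4765, -0.0332, 0.1728]
eef_rot: [0.027, 3.141, 0.001]
contact_force: [0.8, -0.7, -5.1]
gripper_width: 0.556
grasp_force: 64.2
```

```bash
python3 - <<'E'
from h import *
from cell import *
st=read_state();p=st["tool_pos"];print(st["t"],psi(st),p,st["contact_force"])
print("lift 0.1 then")
plan([p[0],p[1],.27],psi(st)%360,[.411,.298,.27],184,7)
E
```

```text
15.55 178.99736319797265 [ 0.47653329 -0.0331623   0.1728285 ] [ 0.7641569  -0.6895981  -5.08773322]
lift 0.1 then
[[np.float64(0.0102), np.float64(0.0471), np.float64(-0.0)], np.float64(-0.0125)]
[[np.float64(0.0096), np.float64(0.0473), np.float64(-0.0)], np.float64(-0.0125)]
[[np.float64(0.009), np.float64(0.0474), np.float64(-0.0)], np.float64(-0.0125)]
[[np.float64(0.0084), np.float64(0.0475), np.float64(-0.0)], np.float64(-0.0125)]
[[np.float64(0.0078), np.float64(0.0476), np.float64(-0.0)], np.float64(-0.0125)]
[[np.float64(0.0072), np.float64(0.0477), np.float64(-0.0)], np.float64(-0.0125)]
[[np.float64(0.0066), np.float64(0.0478), np.float64(-0.0)], np.float64(-0.0125)]
```

Call:
send_rows(
  steps=[
    [[0, 0, -0.045], 0, 1],
    [[0, 0, -0.045], 0, 1],
    [[0, 0, -0.01], 0, 1],
    [[0.0102, 0.0471, 0], -0.0125, 1],
    [[0.0096, 0.0473, 0], -0.0125, 1],
  ],
)

```text
t: 16.18
tool_pos: [0.4569, 0.0622, 0.271]
eef_rot: [0.01, -3.139, -0.001]
contact_force: [-0.3, 0.4, -4.5]
gripper_width: 0.552
grasp_force: 64.5
```

Call:
send_rows(
  steps=[
    [[0.009, 0.0474, 0], -0.0125, 1],
    [[0.0084, 0.0475, 0], -0.0125, 1],
    [[0.0078, 0.0476, 0], -0.0125, 1],
    [[0.0072, 0.0477, 0], -0.0125, 1],
    [[0.0066, 0.0478, 0], -0.0125, 1],
  ],
)

```text
t: 16.8
tool_pos: [0.4096, 0.2993, 0.2705]
eef_rot: [0.112, -3.137, 0.002]
contact_force: [0.3, 0.0, -3.3]
gripper_width: 0.555
grasp_force: 64.5
```

Call:
send_rows(
  steps=[
    [[0, 0, 0], 0, 1],
    [[0, 0, 0], 0, 1],
    [[0, 0, 0], 0, 1],
  ],
)

```text
t: 17.18
tool_pos: [0.4109, 0.2969, 0.2718]
eef_rot: [0.109, -3.138, 0.001]
contact_force: [0.3, 0.1, -2.9]
gripper_width: 0.556
grasp_force: 65.3
```

```bash
python3 - <<'E'
from h import *
from cell import *
s=camera("side");st=read_state();p=st["tool_pos"];print(st["t"],psi(st)%360,p,st["contact_force"])
cv2.imwrite("pics/p5.png",s["color"][:,:,::-1])
E
```

```text
17.225 183.9507779495137 [0.41111022 0.29687364 0.27211991] [-0.3822476  -0.55621192 -3.4459944 ]
```

View pics/p5.png

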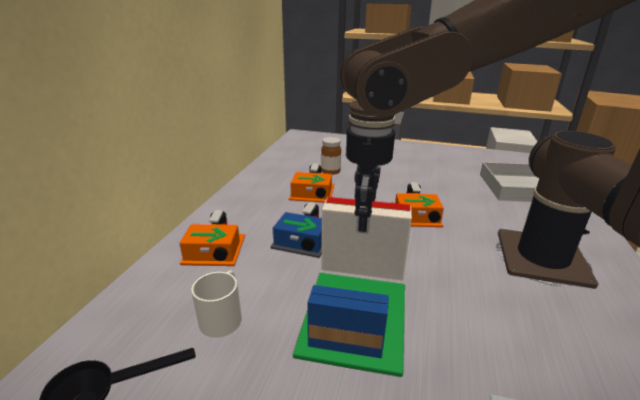

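The carton hangs upright behind the blue box, white back toward the camera, at about (365,238). The other objects haven't moved. Now I'll lower it.

Call:
send_rows(
  steps=[
    [[0, 0, 0.035], 0, 1],
    [[0, 0, 0.035], 0, 1],
    [[0, 0, 0.015], 0, 1],
    [[0, 0, 0.004], 0, 1],
    [[0, 0, 0], 0, 1],
  ],
)

```text
t: 17.85
tool_pos: [0.4118, 0.2979, 0.1848]
eef_rot: [-0.11, 3.138, 0.001]
contact_force: [0.2, -0.4, -4.0]
gripper_width: 0.555
grasp_force: 65.1
```

Call:
send_rows(
  steps=[
    [[0, 0, 0.003], 0, 1],
    [[0, 0, 0], 0, 1],
    [[0, 0, 0], 0, 1],
  ],
)

```text
t: 18.23
tool_pos: [0.4111, 0.2979, 0.1811]
eef_rot: [-0.111, 3.139, 0.0]
contact_force: [-0.1, 0.2, -3.8]
gripper_width: 0.558
grasp_force: 65.2
```

Call:
send_rows(
  steps=[
    [[0, 0, 0.002], 0, 1],
    [[0, 0, 0.001], 0, 1],
    [[0, 0, 0], 0, 1],
    [[0, 0, 0], 0, 1],
  ],
)

```text
t: 18.73
tool_pos: [0.411, 0.2978, 0.1777]
eef_rot: [-0.111, 3.14, -0.0]
contact_force: [0.0, -0.2, -3.6]
gripper_width: 0.556
grasp_force: 65.2
```

Call:
send_rows(
  steps=[
    [[0, 0, 0.001], 0, 1],
    [[0, 0, 0.001], 0, 1],
    [[0, 0, 0], 0, 1],
    [[0, 0, 0], 0, 1],
  ],
)

```text
t: 19.23
tool_pos: [0.4111, 0.298, 0.177]
eef_rot: [-0.111, 3.14, -0.0]
contact_force: [-4.3, -1.7, 5.0]
gripper_width: 0.551
grasp_force: 66.3
```

On the board. Releasing gently and then rising straight up.

Call:
send_rows(
  steps=[
    [[0, 0, 0], 0, 0.42],
    [[0, 0, 0], 0, 0.38],
    [[0, 0, 0], 0, 0.3],
    [[0, 0, 0], 0, 0.2],
    [[0, 0, 0], 0, 0.1],
  ],
)

```text
t: 19.85
tool_pos: [0.411, 0.2978, 0.1757]
eef_rot: [0.111, -3.14, 0.0]
contact_force: [0.5, 0.1, -0.3]
gripper_width: 0.896
grasp_force: 0.0
```

Call:
send_rows(
  steps=[
    [[0, 0, 0], 0, 0],
    [[0, 0, 0], 0, 0],
    [[0, 0, -0.02], 0, 0],
    [[0, 0, -0.04], 0, 0],
    [[0, 0, -0.05], 0, 0],
  ],
)

```text
t: 20.48
tool_pos: [0.4103, 0.2975, 0.2857]
eef_rot: [0.111, -3.137, 0.002]
contact_force: [0.9, 1.0, -0.0]
gripper_width: 0.999
grasp_force: 0.0
```

Call:
send_rows(
  steps=[
    [[0, 0, -0.04], 0, 0],
    [[0, -0.06, 0], 0, 0],
    [[0, -0.06, 0], 0, 0],
    [[0, -0.06, 0], 0, 0],
    [[0, -0.06, 0], 0, 0],
  ],
)

```text
t: 21.1
tool_pos: [0.4276, 0.0567, 0.326]
eef_rot: [-0.112, 3.138, -0.0]
contact_force: [0.6, -0.3, -0.0]
gripper_width: 0.999
grasp_force: 0.0
```

```bash
python3 - <<'E'
from h import *
from cell import *
s=camera("side");t=camera("top");st=read_state();print(st["t"],st["tool_pos"],st["contact_force"],st["gripper_width"])
a=s["color"][190:390,170:430];b=t["color"][150:310,160:368]
cv2.imwrite("pics/p6.png",np.hstack([cv2.resize(x,(400,308),interpolation=cv2.INTER_CUBIC) for x in(a,b)])[:,:,::-1])
t0=load("top0.pkl");print("box",rect(t,mask(t,(100,80,30),(125,255,255),(175,225,212,290)),.105),rect(t0,mask(t0,(100,80,30),(125,255,255),(175,225,212,290)),.105))
r=(200,215,275,300);print("red",rect(t,mask(t,(0,150,60),(8,255,255),r)|mask(t,(170,150,60),(180,255,255),r),.142))
E
```

```text
21.2 [0.42818393 0.05373818 0.32593285] [ 0.21436344  0.84821199 -0.21934   ] 1.0027212319723622
box (array([413.8, 393. ]), array([128.7,  56.7]), 4.3, [[348.0, 416.0], [352.0, 360.0], [480.0, 370.0], [476.0, 426.0]]) (array([413.8, 393.1]), array([128.7,  56.7]), 4.3, [[348.0, 417.0], [352.0, 360.0], [480.0, 370.0], [476.0, 426.0]])
red (array([408.5, 278.9]), array([143.9,  36.6]), 5.3, [[335.0, 290.0], [339.0, 254.0], [482.0, 267.0], [478.0, 304.0]])
```

View pics/p6.png

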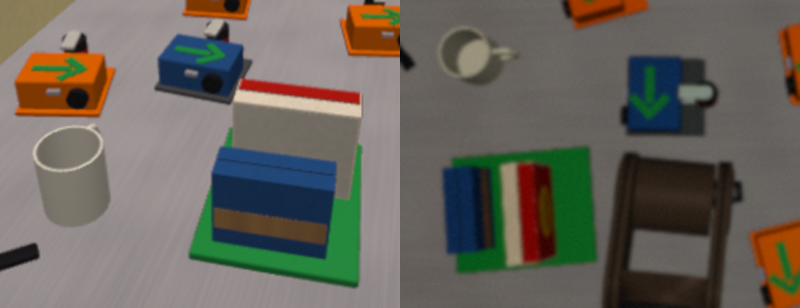

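The carton stands upright on the green board, clear of the blue box, at about (520,213) in the top half of the picture. The blue box hasn't moved, and the mug and coder look as they were. Handing in.

```bash
python3 -c "
from cell import *
print(hand_in())"
```

```text
the job is handed in; nothing more can be done
None
```

I ran the carton's red front and then its white back along the blue coder's roller in the arrow direction, with about 5–6 mm of give judging by the wrist force (the marks themselves can't be seen on camera). It now stands on the green board about 5 cm clear of the unmoved blue box, and the job was handed in at about 21 s of the 72 s allowed.

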